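# Restock the can dispenser on the junk-shop counter

## Robot

A 7-joint arm with a two-finger parallel gripper is mounted at the origin on the work surface. World frame = base frame: x ahead of the robot, y to its left, z up, the work surface at z = 0. Lengths are in m, angles in rad, forces in N, time in s.
With the tool pointing down it reaches from about 0.4 to 0.875 m from the base axis. Payload 19.3 kg.
Tool frame: the origin (TCP) lies at the very end of the fingers, on their centre line; the grasp point (between the pads) lies 19 mm behind it; x points along the fingers, y is the direction in which the jaws open and shut, and the axes are right-handed (so a half turn about x gives the same grasp; the last joint's range is limited). The gripper opens to 85 mm and grips with 20 to 120 N. Pads are 22 mm wide; open, the fingers measure 114 mm over their backs; the gripper's body (76 mm by 85 mm) begins 54 mm behind the grasp point. The pads swing forward as they close: fully open they stand 13 mm farther back than shut.
Start: joints at [-1.334, 0.521, -0.036, 1.599, 0.021, 1.021, -0.113], TCP at [0.189, 0.596, 0.231] pointing down, gripper open.
Joint ranges: [-2.91, 2.91], [-0.3, 2.13], [-1.5, 1.42], [0.17, 2.43], [-1.26, 4.41], [0.16, 1.93], [-2.52, 2.52]. Speed limits (rad/s): [1.89, 1.89, 2.39, 2.39, 3.01, 3.01, 3.01].

## Interface

Orientations are given as [roll, pitch, yaw] about the fixed x, y, z axes, in that order (R = Rz(yaw) Ry(pitch) Rx(roll)).
In Python, from workcell import bot, grab_frame, job_done gives the robot as it stands.
- The arm moves only by the shell command python3 -m pendant 'ROWS' [OPENING] [FORCE]. ROWS is JSON, a list of rows, each a list of 4 numbers: the shift along the tool's x, y, z in mm, then the turn about the tool's x in degrees. A call has 1 to 12 rows; each row shifts and turns the commanded pose from where the row before left it, along the tool's axes as they then stand; what a row does not reach is not made up. A row lasts 1/8 s, in which the tool goes at most 62.5 mm and 10.7 degrees, less where a joint would pass 70% of its speed; a pose out of reach is approached as far as the arm can. A call is refused whole if a number of a shift passes 62.5 or a number of a turn 10.7, either way. A call with a gripper value outside its range is refused whole. OPENING is the opening, from -1 (shut) to 1 (fully open), set as the call begins (- or left out, the last holds). The fingers move at their own pace and stop on an object; FORCE is the grip in N (left out, the last holds). Time passes only in rows, so rows that do not move let the fingers close. It gives the time, the measured TCP pose, the force and the opening at its end, in the units of the state.
- bot.observe(): the state, without advancing time (a new reading comes with each control period).
- grab_frame(name): name is "scene" or "top"; returns a dict with "img" (420x560x3 uint8, red, green, blue), "fovy" (degrees; the focal length in pixels is half the picture's height over the tangent of half this angle, whatever the lens; pixels are square), "cx", "cy" (the principal point, pixels), "k1" (the pictures are not rectified: a ray, as slopes to the right and down, at radius r is drawn at 1 + k1 r^2 times it, then the intrinsics apply), "R" (3x3) and "t" (3): a world point X has camera coordinates R X + t. Camera axes: x right, y down, z forward; pixel columns grow to the right and rows downward; lengths in m; the calibration is good to about 2 mm. A picture is of the moment at which its call begins. There is no depth.
- job_done(): hands the job in, once; it reports no verdict.
The state is a dict: "clock": time; "qpos": joint angles; "qd": joint speeds; "joint_efforts": joint torques, N m; "position": TCP position; "tool_rot": TCP orientation; "force": force on the tool from outside, world axes, zero at the start; "moment": the same for the moment, N m; "grip_width": finger opening in m.
Only numpy, scipy, OpenCV 4.12 (cv2) and the standard library are available. Lean on these libraries where they do the work, as an engineer would, in place of code of your own. Each camera call takes 0.05 s, during which the arm holds its last target.

## Task

The little gravity-feed can dispenser on the shop counter is empty. Load it at its raised open end, the red can first and then the blue can, so that the red can lies against the front stop, ready to be taken first, with the blue can lying directly behind it. Leave the green can lying where it is in the tray.

Things in the scene. Friction and masses are not known exactly. Their poses are not given: they have to be found in the camera images.
- can_red: Small drink can, red with a white band round its middle and bare metal ends: a cylinder 52 mm in diameter, 86 mm long, 0.11 to 0.22 kg, lying on its side. Origin at the can's centre; its x axis is the can's axis (either way round). Grip it across the diameter at its middle, from above. All three cans start side by side, parallel, 105 mm apart, in any order, on a dark wooden tray.
- can_blue: The same can in blue. On the tray each can's centre is 38 mm above the counter (tray board 12 mm thick); chocks 6 mm high on both sides of a can, only beyond 25 mm from its middle along its axis, keep it from rolling, so the middle is free for fingers.
- can_green: The same can in green with the same white band: not wanted, it stays in the tray.
- dispenser: Fixed can dispenser: grey sheet-metal chute on a pale wooden base 290 x 142 mm. Origin: middle of the chute, at counter height. x points level towards the low front stop, y across, z up. The floor falls 10 degrees towards +x; cans lie across it (axis along y) and roll down. Resting centres: first can at (0.099, 0, 0.054) m, second, touching it, at (0.048, 0, 0.063) m in this frame.
- load_point (a point): Where a can's centre is when it lies on the chute floor at the raised loading end: dispenser (-0.080, 0, 0.086) m, same axes; +-20 mm in x will do. Open above and at the back; walls 31 mm above the floor, 120 mm apart here, narrowing to 100 mm. Uphill of it 60 mm of floor. Steel guard wires, up to 113 mm above the counter, cover the chute from dispenser x = 0.015 to the stop.
Not all that is in view belongs to the job. Several things have the shape of the can_red; the one meant has the colours described above. Leave any yellow look-alike of the can_blue alone.

How it is judged:
On the way:
1. the red can lies against the front stop while the blue can is not yet in the chute (x of can_red in the frame of dispenser between 0.084 and 0.114 m and y of can_red in the frame of dispenser between -0.02 and 0.02 m and z of can_red in the frame of dispenser between 0.042 and 0.066 m and (y of can_blue in the frame of dispenser below -0.09 m or y of can_blue in the frame of dispenser above 0.09 m or x of can_blue in the frame of dispenser below -0.16 m or z of can_blue in the frame of dispenser above 0.13 m)), for 0.2 s.
At the end, for the whole second after the job is handed in: The red can lies at the front stop and the blue can directly behind it, each within 15 mm along the chute, 20 mm across and 12 mm in height of its resting place and square to the chute within 15 degrees, both at rest; the green can is within 30 mm of where it was (x of can_red in the frame of dispenser between 0.084 and 0.114 m and y of can_red in the frame of dispenser between -0.02 and 0.02 m and z of can_red in the frame of dispenser between 0.042 and 0.066 m and x of can_blue in the frame of dispenser between 0.033 and 0.063 m and y of can_blue in the frame of dispenser between -0.02 and 0.02 m and z of can_blue in the frame of dispenser between 0.051 and 0.075 m and angle between the x axis of each of can_red, can_blue and the y axis of dispenser, either way round below 0.26 rad and linear speed of each of can_red, can_blue below 0.03 m/s and distance of can_green from where it was at the start of the episode below 0.03 m); the robot touches nothing.
It fails at once if the green can is moved by more than 30 mm (distance of can_green from where it was at the start of the episode above 0.03 m).
It also fails if it takes over 64 s, if anything falls off the work surface, if the arm or the gripper's body presses on something with over 40 N, if the wrist force passes 120 N, or if a joint passes its speed limit or range.

## Working session

There is one attempt and no reset: what is moved stays moved. The work goes in short steps, Python scripts to look and compute and a shell command to move; the robot and the scene stay as the last step left them, time stands still between calls to the robot, and variables do not carry over. Pictures are saved under pics/ and viewed, and the job is handed in when it is done.

```bash
mkdir -p pics; ls; python3 - <<'E'
from workcell import bot, grab_frame
import cv2,numpy as np
s=bot.observe(); print({k:np.round(v,3).tolist() for k,v in s.items()})
for n in("scene","top"):
    f=grab_frame(n); cv2.imwrite(f"pics/{n}0.png",f["img"][:,:,::-1]); print(n,f["fovy"],f["cx"],f["cy"],f["k1"],np.round(f["R"],3).tolist(),f["t"])
E
```

```text
pics
{'clock': 0.0, 'qpos': [-1.334, 0.522, -0.036, 1.6, 0.021, 1.021, -0.113], 'qd': [0.001, -0.0, 0.0, 0.002, -0.0, -0.0, 0.002], 'joint_efforts': [0.002, -92.709, 1.98, -36.995, 0.018, 0.008, 0.0], 'position': [0.189, 0.595, 0.231], 'tool_rot': [-1.483, 1.57, -1.79], 'force': [-0.447, -0.363, -1.681], 'moment': [-0.01, 0.019, -0.004], 'grip_width': 0.086}
scene 47.96792112646682 282.0236091185496 208.66551550819042 -0.11562644969123476 [[-0.435, 0.901, -0.008], [0.639, 0.302, -0.708], [-0.635, -0.313, -0.707]] [ 0.26535173 -0.25401914  1.39964124]
top 48.0449596193768 287.6498224138826 209.78082012122022 -0.039525810922814174 [[0.016, -1.0, 0.021], [-0.996, -0.018, -0.087], [0.088, -0.02, -0.996]] [-0.08027737  0.52237601  1.06455193]
```

View pics/scene0.png

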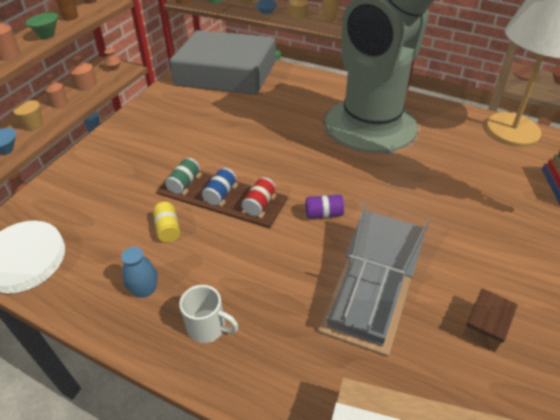

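View pics/top0.png

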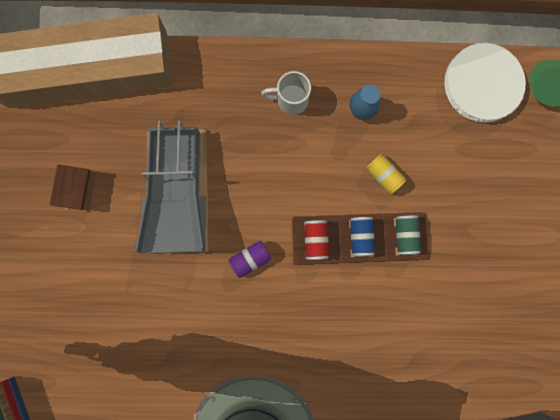

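Top view: red can (316,240), blue (362,237), green (408,235) in the tray. Look-alikes: purple can (250,259), yellow can (386,174), blue vase (367,102). The dispenser is at about (173,190), with its stop up (+x) and its loading end down, at row ~250.

```bash
cat > h.py <<'E'
import cv2,numpy as np
from workcell import bot, grab_frame
def K(f):
    fl=f["img"].shape[0]/2/np.tan(np.radians(f["fovy"]/2)); return np.array([[fl,0,f["cx"]],[0,fl,f["cy"]],[0,0,1]])
def D(f): return np.array([f["k1"],0,0,0,0.])
def unproj(f,uv,z):
    p=cv2.undistortPoints(np.array(uv,float).reshape(-1,1,2),K(f),D(f)).reshape(-1,2)
    R,t=np.array(f["R"]),np.array(f["t"]); c=-R.T@t
    d=np.c_[p,np.ones(len(p))]@R; return c+d*((z-c[2])/d[:,2])[:,None]
def proj(f,X):
    return cv2.projectPoints(np.array(X,float).reshape(-1,1,3),cv2.Rodrigues(np.array(f["R"]))[0],np.array(f["t"]),K(f),D(f))[0].reshape(-1,2)
def cyl(c,yaw,L=.086,r=.026):
    a=np.array([np.cos(yaw),np.sin(yaw),0]);b=np.array([-a[1],a[0],0]);th=np.linspace(0,2*np.pi,40)
    return np.array([c+s*a*L/2+r*(np.cos(q)*b+np.sin(q)*np.array([0,0,1])) for s in(-1,1) for q in th])
HUE={'red':[(0,8),(172,180)],'blue':[(105,122)],'green':[(65,95)],'purple':[(125,150)],'yellow':[(22,32)]}
def mask(img,name,smin=110):
    h=cv2.cvtColor(img,cv2.COLOR_RGB2HSV); m=np.zeros(h.shape[:2],bool)
    for a,b in HUE[name]: m|=(h[...,0]>=a)&(h[...,0]<=b)&(h[...,1]>smin)&(h[...,2]>40)
    return m
E
python3 - <<'E'
from h import *
f=grab_frame("top"); img=f["img"]
for n in('red','blue','green','purple'):
    m=mask(img,n,90).astype(np.uint8); k,l,st,c=cv2.connectedComponentsWithStats(m)
    for i in range(1,k):
        if st[i,4]>60 and 200<c[i][0]<440 : print(n,st[i],c[i].round(1))
# manual check: project hypothesised cans
b=cv2.resize(img[195:290,225:435],None,fx=3.8,fy=3.8,interpolation=cv2.INTER_CUBIC); cv2.imwrite("pics/cans.png",b[:,:,::-1])
b=cv2.resize(img[110:265,120:220],None,fx=3.8,fy=3.8,interpolation=cv2.INTER_CUBIC); cv2.imwrite("pics/disp.png",b[:,:,::-1])
g=grab_frame("scene"); 
b=cv2.resize(g["img"][190:360,300:450],None,fx=3.5,fy=3.5,interpolation=cv2.INTER_CUBIC); cv2.imwrite("pics/disps.png",b[:,:,::-1])
E
```

```text
red [304 223  25  15 324] [315.9 229.8]
red [305 242  24  15 324] [316.5 249.1]
blue [351 220  23  14 289] [361.7 226.4]
blue [352 239  23  14 292] [362.8 245.8]
green [397 219  22  13 225] [407.1 224.8]
green [397 238  23  13 225] [408.1 244.1]
purple [247 241  24  26 348] [258.8 253.3]
purple [229 252  23  25 337] [239.6 264.7]
```

View pics/cans.png

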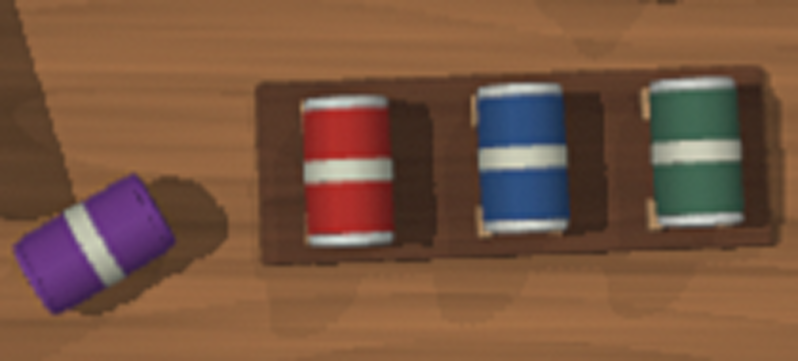

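View pics/disp.png

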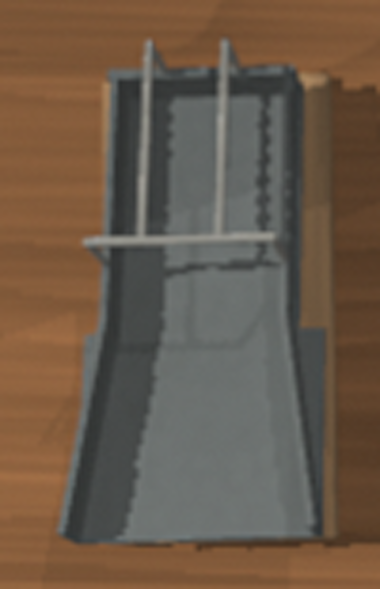

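View pics/disps.png

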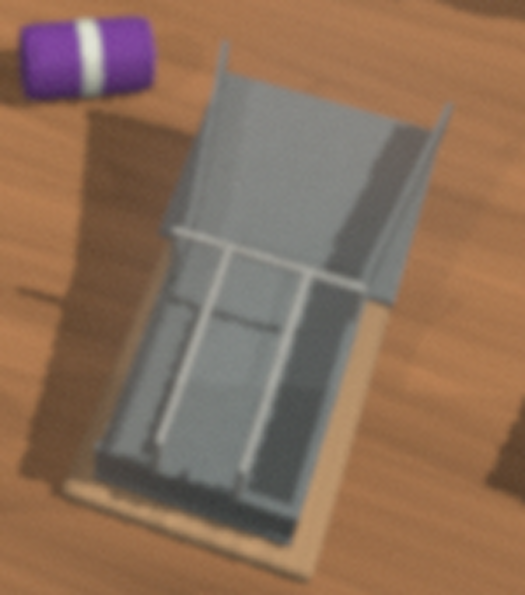

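```bash
python3 - <<'E'
from h import *
f=grab_frame("top"); g=grab_frame("scene")
r3=lambda a:np.round(a,4).tolist()
A={'red':[(315.9,229.8),(316.5,249.1)],'blue':[(361.7,226.4),(362.8,245.8)],'green':[(407.1,224.8),(408.1,244.1)],'purple':[(258.8,253.3),(239.6,264.7)]}
for n,p in A.items():
    q=unproj(f,p,.045 if n!='purple' else .033); print(n,r3(q.mean(0)),np.degrees(np.arctan2(*(q[0]-q[1])[1::-1])).round(2))
for n in('red','blue','green'):
    m=mask(g["img"],n,90).astype(np.uint8); k,l,st,c=cv2.connectedComponentsWithStats(m)
    P=[c[i] for i in range(1,k) if st[i,4]>60 and 150<c[i][0]<280 and 150<c[i][1]<220]; print(n,r3(P),[r3(unproj(g,P,z).mean(0)) for z in(.045,.05)])
print('backtop',r3(unproj(f,[(137.1,250.8),(203.7,250)],.1)))
print('scene front base',r3(unproj(g,np.array([(66,494),(309,580)])/3.5+[300,190],0.0)))
print('top base right edge',r3(unproj(f,np.array([(335,540),(330,75)])/3.8+[120,110],0.0)), r3(unproj(f,np.array([(335,540),(330,75)])/3.8+[120,110],0.012)))
print('cross wire top',r3(unproj(f,np.array([(83,242),(275,236)])/3.8+[120,110],0.113)))
print('cross wire scene',r3(unproj(g,np.array([(172,231),(365,288)])/3.5+[300,190],0.113)))
print('back scene walltop',r3(unproj(g,np.array([(223,43),(448,106)])/3.5+[300,190],0.1)))
E
```

```text
red [0.4558, -0.1364, 0.045] 2.42
blue [0.4651, -0.2408, 0.045] 3.44
green [0.4705, -0.3444, 0.045] 2.7
purple [0.4093, 0.0141, 0.033] -58.36
red [[265.5105, 185.1526], [257.314, 197.3223]] [[0.4453, -0.1339, 0.045], [0.45, -0.1312, 0.05]]
blue [[226.5076, 175.7121], [217.655, 186.9357]] [[0.4547, -0.2377, 0.045], [0.4594, -0.2343, 0.05]]Traceback (most recent call last):
  File "<stdin>", line 9, in <module>
  File "h.py", line 7, in unproj
    p=cv2.undistortPoints(np.array(uv,float).reshape(-1,1,2),K(f),D(f)).reshape(-1,2)
      ~~~~~~~~~~~~~~~~~~~^^^^^^^^^^^^^^^^^^^^^^^^^^^^^^^^^^^^^^^^^^^^^^
cv2.error: OpenCV(4.12.0) /io/opencv/modules/calib3d/src/undistort.dispatch.cpp:347: error: (-215:Assertion failed) CV_IS_MAT(_src) && CV_IS_MAT(_dst) && (_src->rows == 1 || _src->cols == 1) && (_dst->rows == 1 || _dst->cols == 1) && _src->cols + _src->rows - 1 == _dst->rows + _dst->cols - 1 && (CV_MAT_TYPE(_src->type) == CV_32FC2 || CV_MAT_TYPE(_src->type) == CV_64FC2) && (CV_MAT_TYPE(_dst->type) == CV_32FC2 || CV_MAT_TYPE(_dst->type) == CV_64FC2) in function 'cvUndistortPointsInternal'
```

```bash
cat > fit.py <<'E'
from h import *
from scipy.optimize import least_squares
def part(c,yaw,s1,s2,r=.026):
    a=np.array([np.cos(yaw),np.sin(yaw),0]);m=c+a*(s1+s2)/2
    return cyl(m,yaw,abs(s2-s1),r)
def cen(f,P):
    h=cv2.convexHull(proj(f,P).astype(np.float32)); M=cv2.moments(h); return np.array([M['m10'],M['m01']])/M['m00']
def blobs(f,n,guess,rad=30,sm=90):
    m=mask(f["img"],n,sm).astype(np.uint8); k,l,st,c=cv2.connectedComponentsWithStats(m); u=proj(f,guess)[0]
    L=[i for i in range(1,k) if st[i,4]>40 and np.hypot(*(c[i]-u))<rad]
    L=sorted(L,key=lambda i:-st[i,4])[:2]; return [c[i] for i in L]
def fitcan(frames,n,guess,z=.038,yaw0=0.05,sm=90):
    obs=[]
    for f in frames:
        b=blobs(f,n,guess,sm=sm)
        if len(b)==2: obs.append((f,np.array(b)))
        else: print('blobs',n,len(b))
    def res(p):
        out=[]
        for f,b in obs:
            m=[cen(f,part(np.array([p[0],p[1],z]),p[2],.007,.036)),cen(f,part(np.array([p[0],p[1],z]),p[2],-.036,-.007))]
            if np.hypot(*(m[0]-b[0]))+np.hypot(*(m[1]-b[1]))>np.hypot(*(m[0]-b[1]))+np.hypot(*(m[1]-b[0])): m=m[::-1]
            out+=list((np.array(m)-b).ravel())
        return np.array(out)
    s=least_squares(res,[guess[0],guess[1],yaw0],diff_step=1e-4); return s.x,s.fun
E
python3 - <<'E'
from fit import *
f=grab_frame("top"); g=grab_frame("scene")
r3=lambda a:np.round(a,4).tolist()
for n,gs in dict(red=(.452,-.135,.038),blue=(.46,-.24,.038),green=(.467,-.344,.038)).items():
  for fr in([f],[g],[f,g]):
    try: x,r=fitcan(fr,n,gs,sm=80); print(n,r3(x),np.round(r,1).tolist())
    except Exception as e: print(n,e)
print('backtop',r3(unproj(f,[(137.1,250.8),(203.7,250)],.1)))
print('scene front base',r3(unproj(g,np.array([(66,494),(309,580)])/3.5+[300,190],0.0)))
print('top base right edge',r3(unproj(f,np.array([(335,540),(330,75)])/3.8+[120,110],0.0)), r3(unproj(f,np.array([(335,540),(330,75)])/3.8+[120,110],0.012)))
print('cross wire top',r3(unproj(f,np.array([(83,242),(275,236)])/3.8+[120,110],0.113)))
print('cross wire scene',r3(unproj(g,np.array([(172,231),(365,288)])/3.5+[300,190],0.113)))
print('back scene walltop',r3(unproj(g,np.array([(223,43),(448,106)])/3.5+[300,190],0.1)))
E
```

```text
red [0.4561, -0.137, 0.0486] [0.0, -0.1, -0.0, 0.1]
red [0.4391, -0.1373, 0.0127] [0.2, -0.5, -0.2, 0.5]
red [0.4505, -0.1358, 0.0256] [-0.8, 2.5, -0.3, 2.6, -1.4, 2.7, -1.9, 3.6]
blue [0.4651, -0.2418, 0.06] [0.0, -0.2, -0.0, 0.2]
blue [0.4485, -0.2423, 0.0184] [0.1, -0.3, -0.1, 0.4]
blue [0.4596, -0.2405, 0.0312] [-0.9, 2.2, -0.3, 2.6, -1.5, 2.7, -1.8, 3.2]
green [0.4704, -0.3463, 0.0442] [0.0, -0.2, -0.0, 0.2]
green [0.4542, -0.3463, 0.0504] [0.1, -0.3, -0.1, 0.3]
green [0.465, -0.3445, 0.0174] [-1.0, 2.1, -0.5, 2.6, -2.0, 2.4, -1.6, 3.0]
backtop [[0.4237, 0.2488, 0.1], [0.4279, 0.1073, 0.1]]
scene front base [[0.7099, 0.1274, 0.0], [0.7036, 0.2662, 0.0]]
top base right edge [[0.4231, 0.1123, 0.0], [0.7145, 0.1246, 0.0]] [[0.4232, 0.1106, 0.012], [0.7114, 0.1227, 0.012]]
cross wire top [[0.5873, 0.2419, 0.113], [0.5927, 0.1346, 0.113]]
cross wire scene [[0.5991, 0.1375, 0.113], [0.5923, 0.2442, 0.113]]
back scene walltop [[0.4338, 0.112, 0.1], [0.4273, 0.2524, 0.1]]
```

```bash
python3 - <<'E'
from fit import *
f=grab_frame("top"); g=grab_frame("scene")
print(-g["R"].T@g["t"],-f["R"].T@f["t"])
def draw(fr,box,name,sc):
    x0,x1,y0,y1=box
    b=cv2.resize(fr["img"][y0:y1,x0:x1],None,fx=sc,fy=sc,interpolation=cv2.INTER_CUBIC)
    for n,c in dict(red=(.4561,-.137,.0486),blue=(.4651,-.2418,.05),green=(.4704,-.3463,.0486)).items():
        C=np.array([c[0],c[1],.038])
        for L,col in((.086,(255,255,0)),(.014,(0,255,255))):
            h=cv2.convexHull(proj(fr,cyl(C,c[2],L)).astype(np.float32)).reshape(-1,2)
            cv2.polylines(b,[np.int32((h-[x0,y0]+.5)*sc)],True,col,1)
    cv2.imwrite(name,b[:,:,::-1])
draw(g,(150,300,145,235),"pics/ov_s.png",5)
draw(f,(285,440,205,275),"pics/ov_t.png",5)
E
```

```text
[1.16616519 0.27538343 0.81126788] [ 0.42842546 -0.04992367  1.10749772]
```

View pics/ov_s.png

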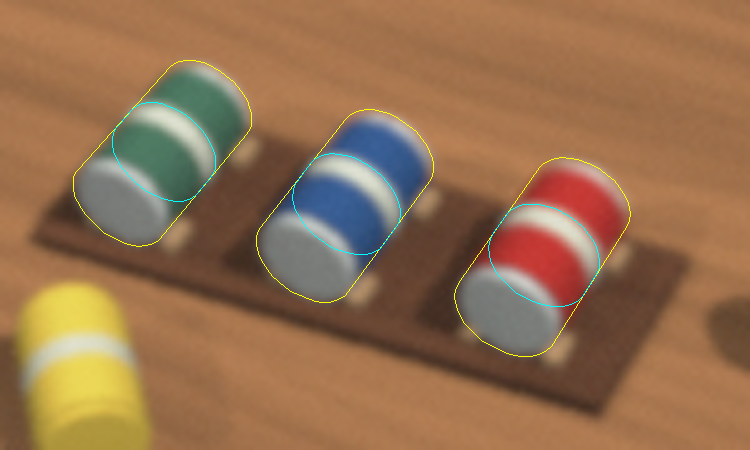

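View pics/ov_t.png

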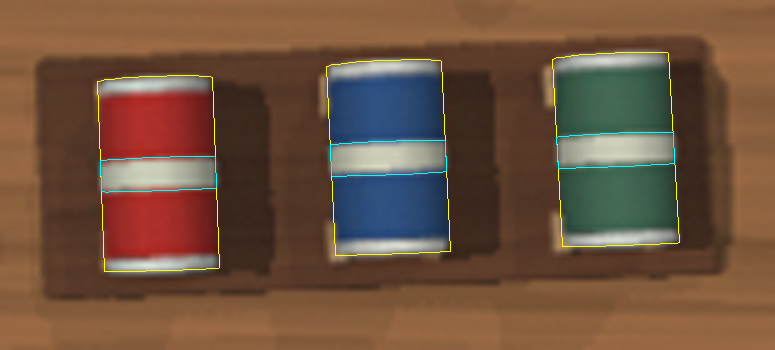

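```bash
cat > disp.py <<'E'
from h import *
def W(p,pts):
    c,s=np.cos(p[2]),np.sin(p[2]); pts=np.array(pts,float); return np.c_[p[0]+c*pts[:,0]-s*pts[:,1],p[1]+s*pts[:,0]+c*pts[:,1],pts[:,2]]
fl=lambda x:0.0604-np.tan(np.radians(10))*(x+.0845)
def lines(f,p,box,name,sc):
    x0,x1,y0,y1=box
    b=cv2.resize(f["img"][y0:y1,x0:x1],None,fx=sc,fy=sc,interpolation=cv2.INTER_CUBIC)
    def L(pts,col):
        q=proj(f,W(p,pts)); cv2.polylines(b,[np.int32((q-[x0,y0]+.5)*sc)],False,col,1)
    L([(-.145,-.071,0),(.145,-.071,0),(.145,.071,0),(-.145,.071,0),(-.145,-.071,0)],(255,255,0))
    for s in(-1,1):
        L([(-.1436,s*.06,fl(-.1436)),(-.138,s*.06,fl(-.138)+.031),(-.08,s*.06,fl(-.08)+.031)],(0,255,255))
        L([(.015,s*.05,fl(.015)+.031),(.125,s*.05,fl(.125)+.031),(.125,s*.05,fl(.125))],(0,255,255))
        L([(.015,s*.05,fl(.015)),(.125,s*.05,fl(.125))],(255,0,255))
    L([(-.1436,.06,fl(-.1436)),(-.1436,-.06,fl(-.1436))],(255,0,255))
    L([(.125,.05,fl(.125)),(.125,-.05,fl(.125))],(255,0,255))
    L([(.015,.06,.113),(.015,-.06,.113)],(0,255,0))
    cv2.imwrite(name,b[:,:,::-1])
E
python3 - <<'E'
from disp import *
f=grab_frame("top"); g=grab_frame("scene")
p=(.565,.188,.05)
lines(g,p,(300,450,190,360),"pics/ods.png",3.5); lines(f,p,(110,230,110,265),"pics/odt.png",3.8)
E
```

```text
(no output)
```

View pics/ods.png

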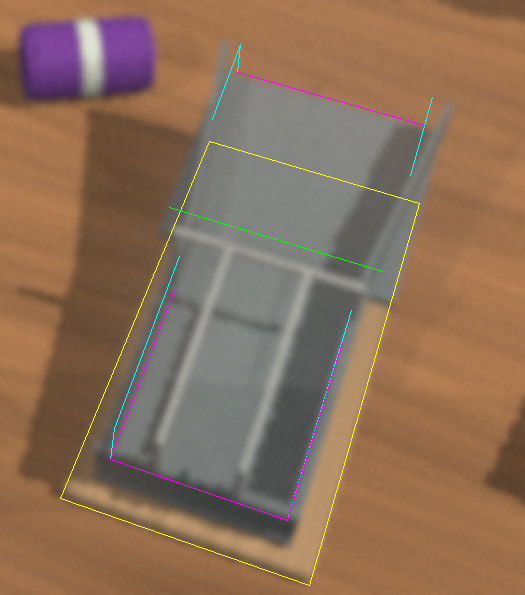

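View pics/odt.png

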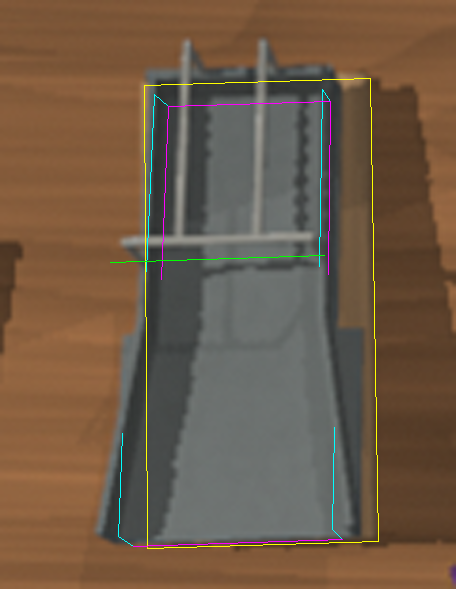

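```bash
cat > st.py <<'E'
from h import *
from scipy.spatial.transform import Rotation as Ro
def go(tx,ty,tz,yaw=None):
    s=bot.observe(); R=Ro.from_euler('xyz',s["tool_rot"]).as_matrix(); P=np.array(s["position"])
    d=R.T@(np.array([tx,ty,tz])-P)*1000
    yw=np.degrees(np.arctan2(R[1,1],R[0,1]))
    print('t',round(s["clock"],2),'P',P.round(4),'Rx',R[:,0].round(3),'jawyaw',yw.round(2),'w',round(float(s["grip_width"]),4),'F',np.round(s["force"],1),'q7',round(s["qpos"][6],2))
    print('shift now-axes mm',d.round(1))
    if yaw is not None: # yaw deg desired of jaw axis (mod 180); tool x down => turn = -(yaw-yw)
        D=(yaw-yw+90)%180-90; turn=-D; R2=R@Ro.from_euler('x',turn,degrees=True).as_matrix()
        print('turn',turn.round(2),'then shift in turned axes',(R2.T@(np.array([tx,ty,tz])-P)*1000).round(1))
E
python3 - <<'E'
from st import *
go(.456,-.1365,.15,90+np.degrees(.055))
E
```

```text
t 0.6 P [0.1888 0.5958 0.2313] Rx [-0. -0. -1.] jawyaw 72.42 w 0.0853 F [-0.2  0.4  0.1] q7 -0.11
shift now-axes mm [  81.3 -617.3  476. ]
turn -20.74 then shift in turned axes [  81.3 -745.9  226.6]
```

```bash
python3 -m pendant '[[0,-20,53,0],[0,-20,53,0],[0,-20,53,0],[0,-20,53,0],[0,-20,53,0],[0,-20,53,0],[0,-20,53,0],[0,0,0,-10.4],[0,0,0,-10.4]]' 1; python3 - <<'E'
from st import *
go(.456,-.1365,.15,90+np.degrees(.055))
E
```

```text
clock: 1.72
position: [0.5006, 0.3497, 0.2312]
tool_rot: [-2.396, 1.571, -2.335]
force: [-0.1, -0.2, 0.8]
grip_width: 0.0851
t 1.73 P [0.5006 0.3497 0.2312] Rx [-0. -0. -1.] jawyaw 93.48 w 0.0851 F [-0.1 -0.2  0.8] q7 0.9
shift now-axes mm [  81.2 -482.6  -74.1]
turn 0.33 then shift in turned axes [  81.2 -483.   -71.3]
```

```bash
python3 -m pendant '[[6,-54,-8,0],[6,-54,-8,0],[6,-54,-8,0],[6,-54,-8,0],[6,-54,-8,0],[6,-54,-8,0],[6,-54,-8,0],[6,-54,-8,0],[6,-50,-8,0],[0,0,0,0]]'; python3 - <<'E'
from st import *
from fit import *
go(.456,-.1365,.021,90+np.degrees(.055))
g=grab_frame("scene"); cv2.imwrite("pics/s1.png",g["img"][:,:,::-1])
f=grab_frame("top"); cv2.imwrite("pics/t1.png",f["img"][:,:,::-1])
E
```

```text
clock: 2.98
position: [0.4544, -0.1386, 0.1771]
tool_rot: [-2.076, 1.57, -2.026]
force: [-0.6, 0.5, 0.5]
grip_width: 0.0852
t 2.98 P [ 0.4544 -0.1386  0.1771] Rx [-0.    -0.001 -1.   ] jawyaw 92.9 w 0.0852 F [-0.6  0.5  0.5] q7 1.82
shift now-axes mm [156.1   2.2   1.8]
turn -0.25 then shift in turned axes [156.1   2.2   1.8]
```

View pics/s1.png

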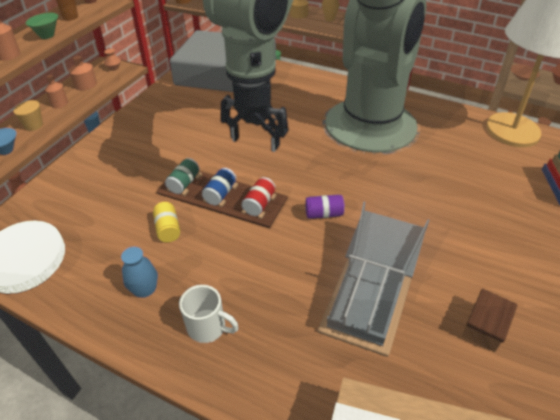

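```bash
python3 -m pendant '[[40,2.2,1.8,0],[40,0,0,0],[36,0,0,0],[0,0,0,0]]'; python3 - <<'E'
from st import *
go(.456,-.1365,.021,90+np.degrees(.055))
g=grab_frame("scene"); b=cv2.resize(g["img"][90:250,150:350],None,fx=4,fy=3.7); cv2.imwrite("pics/s2.png",b[:,:,::-1])
E
```

```text
clock: 3.58
position: [0.4561, -0.1313, 0.0599]
tool_rot: [2.82, 1.567, 2.878]
force: [-0.1, -0.1, 0.3]
grip_width: 0.0851
t 3.58 P [ 0.4561 -0.1313  0.0599] Rx [-0.004  0.001 -1.   ] jawyaw 93.32 w 0.0851 F [-0.1 -0.1  0.3] q7 1.82
shift now-axes mm [38.9 -5.2 -0.2]
turn 0.17 then shift in turned axes [38.9 -5.2 -0.2]
```

View pics/s2.png

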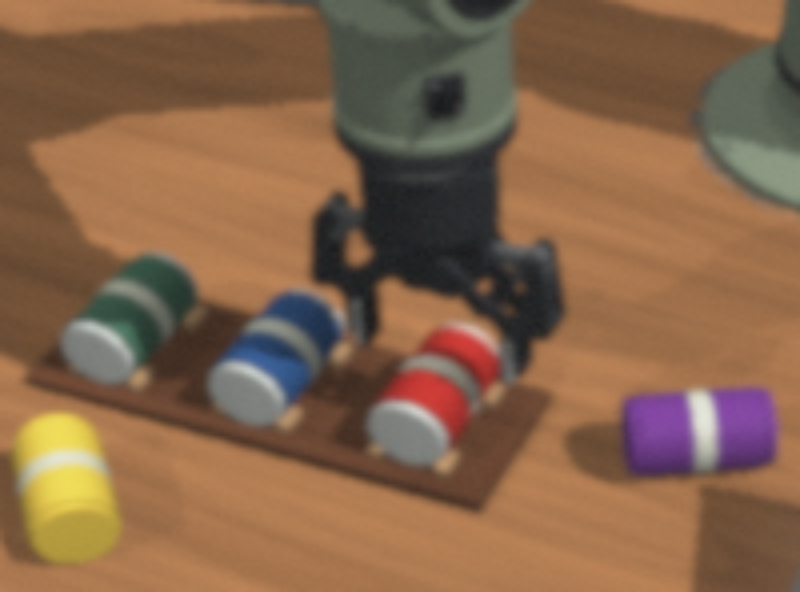

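The fingers straddle the red can; in the crop the band is at (440,375) and the blue can is clear of them. I'll correct by 5 mm sideways and go down.

```bash
python3 -m pendant '[[0,-5,0,0],[20,0,0,0],[19,0,0,0],[0,0,0,0],[0,0,0,0]]'; python3 -c "
from st import *
go(.456,-.1365,.021,93)"
```

```text
clock: 4.25
position: [0.4579, -0.138, 0.0235]
tool_rot: [-0.294, 1.569, -0.238]
force: [-0.4, 0.4, 0.3]
grip_width: 0.0853
t 4.25 P [ 0.4579 -0.138   0.0235] Rx [ 0.002 -0.    -1.   ] jawyaw 93.21 w 0.0853 F [-0.4  0.4  0.3] q7 1.84
shift now-axes mm [ 2.5  1.6 -1.9]
turn 0.21 then shift in turned axes [ 2.5  1.6 -1.9]
```

```bash
python3 -m pendant '[[2,1,-1,0],[0,0,0,0],[0,0,0,0],[0,0,0,0],[0,0,0,0],[0,0,0,0]]' -1 40; python3 -c "
from st import *
go(.456,-.1365,.021,93)"
```

```text
clock: 5.0
position: [0.4564, -0.137, 0.0209]
tool_rot: [-0.565, 1.57, -0.509]
force: [-2.7, -1.3, 11.5]
grip_width: 0.051
t 5.0 P [ 0.4564 -0.137   0.0209] Rx [ 0.001 -0.    -1.   ] jawyaw 93.21 w 0.051 F [-2.7 -1.3 11.5] q7 1.83
shift now-axes mm [-0.1  0.5 -0.4]
turn 0.21 then shift in turned axes [-0.1  0.5 -0.4]
```

```bash
python3 -m pendant '[[-20,0,0,0],[-50,0,0,0],[-55,0,0,0],[-55,0,0,0],[0,0,0,0],[0,0,0,0]]'; python3 -c "
from st import *
go(.488,.184,.2,2.9)"
```

```text
clock: 5.75
position: [0.4559, -0.1366, 0.2]
tool_rot: [2.924, 1.571, 2.981]
force: [-0.6, 0.3, -2.4]
grip_width: 0.0504
t 5.75 P [ 0.4559 -0.1366  0.2   ] Rx [-0.  0. -1.] jawyaw 93.23 w 0.0504 F [-0.6  0.3 -2.4] q7 1.82
shift now-axes mm [  0.  318.3  50.1]
turn -89.67 then shift in turned axes [  0.  -48.3 318.6]
```

```bash
python3 -m pendant '[[0,40,6.2,0],[0,40,6.2,0],[0,40,6.2,0],[0,40,6.2,0],[0,40,6.2,0],[0,40,6.2,0],[0,40,6.2,0],[0,38,6.2,0],[0,0,0,10],[0,0,0,10],[0,0,0,10],[0,0,0,10]]'; python3 -m pendant '[[0,0,0,10],[0,0,0,10],[0,0,0,10],[0,0,0,10],[0,0,0,10.3],[0,0,0,0],[0,0,0,0]]';  python3 - <<'E'
from st import *
go(.488,.184,.125,2.9)
for n,c in(("scene",(270,470,100,300)),("top",(100,300,100,300))):
    g=grab_frame(n); b=cv2.resize(g["img"][c[2]:c[3],c[0]:c[1]],None,fx=3,fy=3); cv2.imwrite(f"pics/{n}3.png",b[:,:,::-1])
E
```

```text
clock: 7.25
position: [0.4871, 0.1832, 0.1986]
tool_rot: [-1.968, 1.568, -2.615]
force: [0.1, -0.3, -0.6]
grip_width: 0.0508
clock: 8.12
position: [0.4875, 0.1835, 0.1995]
tool_rot: [-0.934, 1.569, -2.449]
force: [0.3, 0.2, -0.8]
grip_width: 0.051
t 8.12 P [0.4875 0.1835 0.1995] Rx [-0.001 -0.001 -1.   ] jawyaw 3.18 w 0.051 F [ 0.3  0.2 -0.8] q7 -0.24
shift now-axes mm [74.5  0.6 -0.6]
turn 0.28 then shift in turned axes [74.5  0.6 -0.6]
```

View pics/scene3.png

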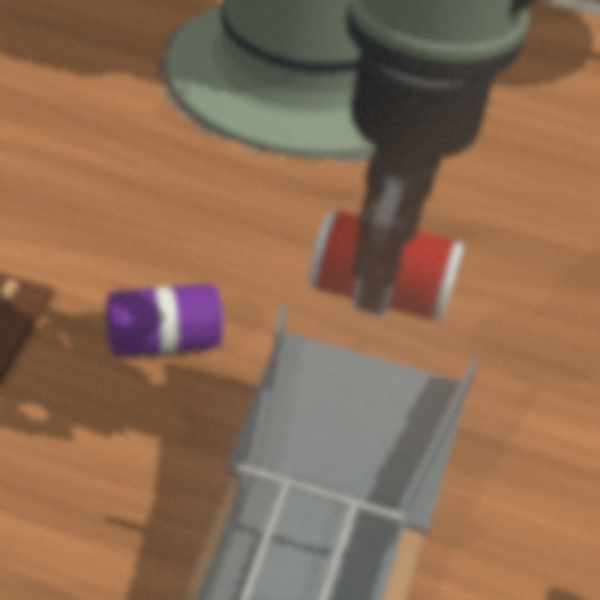

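View pics/top3.png

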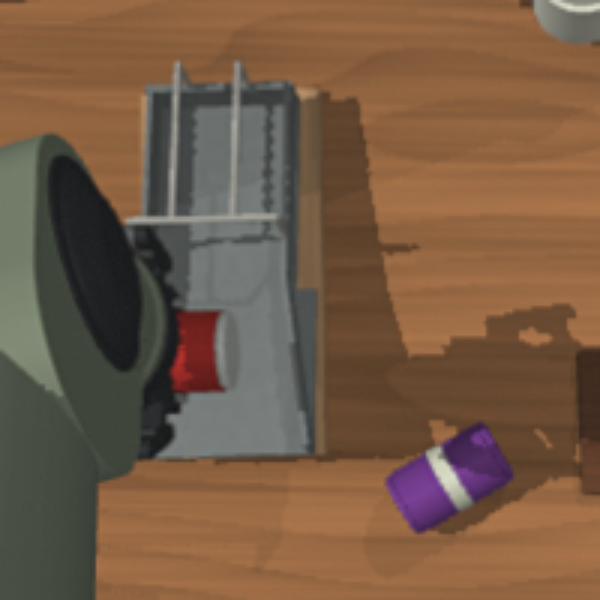

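```bash
python3 -m pendant '[[40,0.6,0,0],[40,0,0,0],[30,0,0,0],[8,0,0,0],[6,0,0,0],[0,0,0,0],[0,0,0,0]]';  python3 - <<'E'
from st import *
go(.488,.184,.075,2.9)
for n,c in(("scene",(270,470,100,300)),):
    g=grab_frame(n); b=cv2.resize(g["img"][c[2]:c[3],c[0]:c[1]],None,fx=3,fy=3); cv2.imwrite(f"pics/{n}4.png",b[:,:,::-1])
E
```

```text
clock: 9.1
position: [0.4889, 0.1838, 0.0771]
tool_rot: [2.052, 1.57, 0.533]
force: [-0.2, 0.5, -1.5]
grip_width: 0.0509
t 9.1 P [0.4889 0.1838 0.0771] Rx [ 0.001  0.001 -1.   ] jawyaw 2.93 w 0.0509 F [-0.2  0.5 -1.5] q7 -0.16
shift now-axes mm [ 2.1 -0.9 -0.3]
turn 0.03 then shift in turned axes [ 2.1 -0.9 -0.3]
```

View pics/scene4.png

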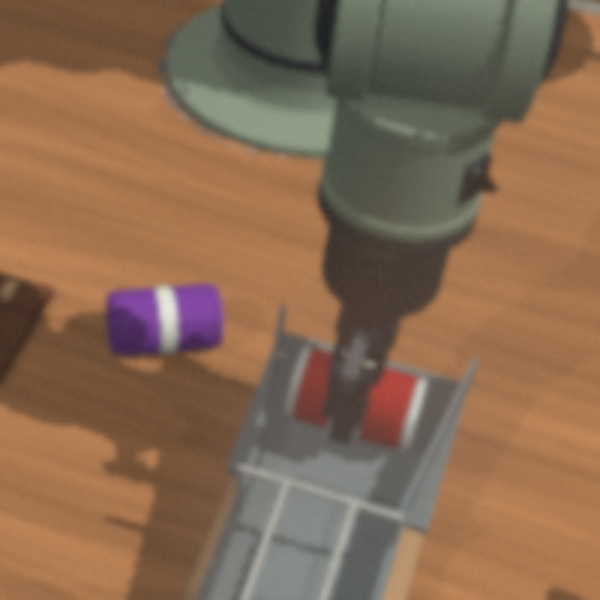

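```bash
python3 -m pendant '[[3,0,0,0],[0,0,0,0],[0,0,0,0]]'; python3 -m pendant '[[0,0,0,0],[0,0,0,0],[0,0,0,0],[0,0,0,0],[0,0,0,0]]' 1;  python3 - <<'E'
from st import *
go(.488,.184,.16,2.9)
for n,c in(("scene",(270,470,100,300)),):
    g=grab_frame(n); b=cv2.resize(g["img"][c[2]:c[3],c[0]:c[1]],None,fx=3,fy=3); cv2.imwrite(f"pics/{n}5.png",b[:,:,::-1])
E
```

```text
clock: 9.52
position: [0.4885, 0.1836, 0.0733]
tool_rot: [-0.51, 1.571, -2.03]
force: [0.3, 0.0, -1.8]
grip_width: 0.0506
clock: 10.15
position: [0.4885, 0.1836, 0.0733]
tool_rot: [1.066, 1.571, -0.453]
force: [-0.3, 0.1, -0.1]
grip_width: 0.0854
t 10.15 P [0.4885 0.1836 0.0733] Rx [ 0. -0. -1.] jawyaw 2.92 w 0.0854 F [-0.3  0.1 -0.1] q7 -0.16
shift now-axes mm [-86.7  -0.5  -0.5]
turn 0.02 then shift in turned axes [-86.7  -0.5  -0.5]
```

View pics/scene5.png

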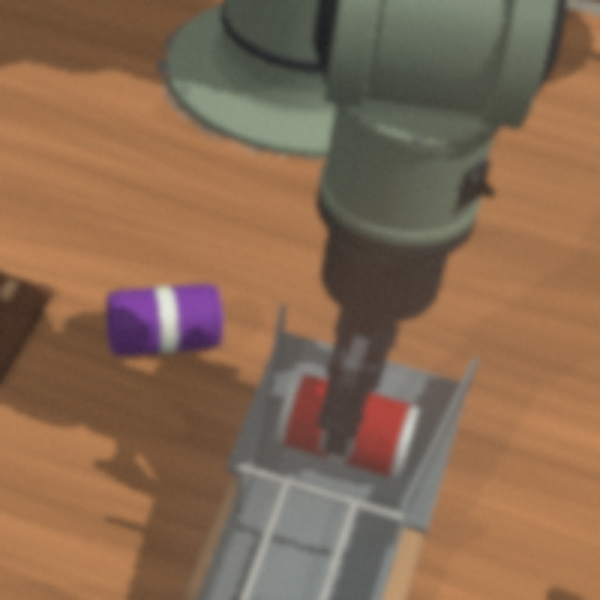

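Released; the red can lies across the chute against the downhill finger. Now lift gently at first, then let it roll.

```bash
python3 -m pendant '[[-15,0,0,0],[-25,0,0,0],[-40,0,0,0],[-40,0,0,0],[0,0,0,0],[0,0,0,0],[0,0,0,0],[0,0,0,0]]';  python3 - <<'E'
from st import *
go(.465,-.2415,.2,93)
for n,c in(("scene",(270,470,160,360)),):
    g=grab_frame(n); b=cv2.resize(g["img"][c[2]:c[3],c[0]:c[1]],None,fx=3,fy=3); cv2.imwrite(f"pics/{n}6.png",b[:,:,::-1])
E
```

```text
clock: 11.2
position: [0.4882, 0.1834, 0.1927]
tool_rot: [-0.995, 1.57, -2.515]
force: [0.1, -0.0, -0.3]
grip_width: 0.0859
t 11.2 P [0.4882 0.1834 0.1927] Rx [-0.001 -0.001 -1.   ] jawyaw 2.92 w 0.0859 F [ 0.1 -0.  -0.3] q7 -0.23
shift now-axes mm [ -7.  -44.8 423.1]
turn 89.92 then shift in turned axes [ -7.  423.1  45.5]
```

View pics/scene6.png

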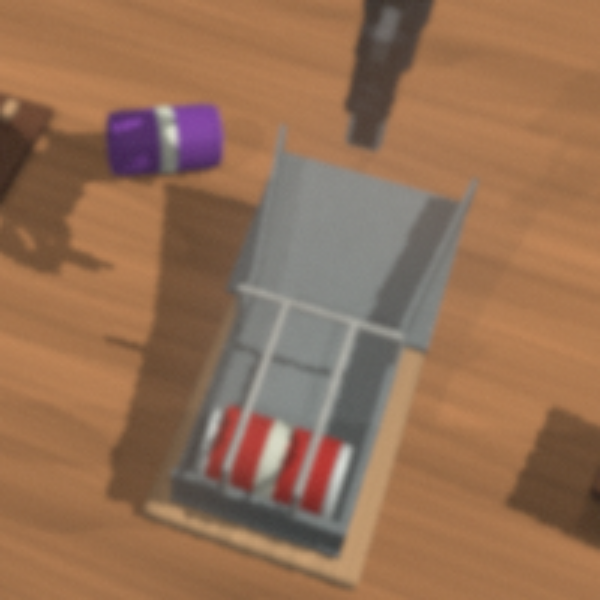

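```bash
python3 -m pendant '[[0,0,0,-10],[0,0,0,-10],[0,0,0,-10],[0,0,0,-10],[0,0,0,-10],[0,0,0,-10],[0,0,0,-10],[0,0,0,-10],[0,0,0,-10],[0,0,0,0]]'; python3 -m pendant '[[0,-53,-5.7,0],[0,-53,-5.7,0],[0,-53,-5.7,0],[0,-53,-5.7,0],[0,-53,-5.7,0],[0,-53,-5.7,0],[0,-53,-5.7,0],[0,-52,-5.7,0],[0,0,0,0],[0,0,0,0]]';  python3 - <<'E'
from st import *
from fit import *
go(.465,-.2415,.06,93.1)
f=grab_frame("scene"); cv2.imwrite("pics/s7.png",f["img"][:,:,::-1])
E
```

```text
clock: 12.5
position: [0.4885, 0.1833, 0.193]
tool_rot: [-3.112, 1.57, -3.062]
force: [-0.5, 1.3, 0.3]
grip_width: 0.0854
clock: 13.75
position: [0.4645, -0.2408, 0.1931]
tool_rot: [2.287, 1.57, 2.334]
force: [0.3, 0.5, -0.4]
grip_width: 0.0855
t 13.75 P [ 0.4645 -0.2408  0.1931] Rx [-0.  0. -1.] jawyaw 92.74 w 0.0855 F [ 0.3  0.5 -0.4] q7 2.02
shift now-axes mm [133.1  -0.8   0.6]
turn -0.36 then shift in turned axes [133.1  -0.8   0.6]
```

View pics/s7.png

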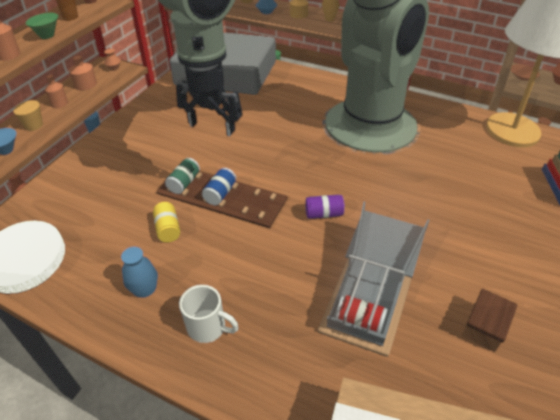

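The red can lies at the stop (362,313); blue (220,186) and green (183,176) haven't moved. I'm going down over the blue can.

```bash
python3 -m pendant '[[45,-0.8,0.6,-0.4],[45,0,0,0],[43,0,0,0],[0,0,0,0],[0,0,0,0]]'; python3 - <<'E'
from st import *
go(.465,-.2415,.021,93.1)
g=grab_frame("scene"); b=cv2.resize(g["img"][90:250,130:330],None,fx=4,fy=3.7); cv2.imwrite("pics/s8.png",b[:,:,::-1])
E
```

```text
clock: 14.42
position: [0.4659, -0.2417, 0.0617]
tool_rot: [-0.425, 1.57, -0.367]
force: [0.0, 0.4, -0.5]
grip_width: 0.0856
t 14.43 P [ 0.4659 -0.2417  0.0617] Rx [ 0.001 -0.    -1.   ] jawyaw 93.33 w 0.0856 F [ 0.   0.4 -0.5] q7 2.04
shift now-axes mm [40.7  0.3 -0.9]
turn 0.23 then shift in turned axes [40.7  0.3 -0.9]
```

View pics/s8.png

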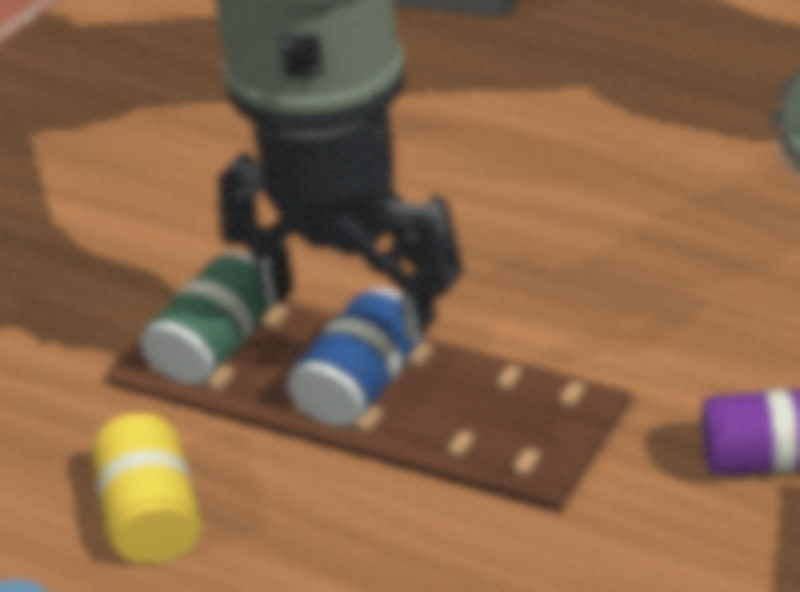

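The fingers stand on either side of the blue can, and the left one is clear of the green can (crop 275,285).

```bash
python3 -m pendant '[[20,0,-0.5,0],[20,0,0,0],[0,0,0,0],[0,0,0,0]]'; python3 -m pendant '[[0,0,0,0],[0,0,0,0],[0,0,0,0],[0,0,0,0],[0,0,0,0],[0,0,0,0]]' -1 40; python3 -m pendant '[[-20,0,0,0],[-50,0,0,0],[-55,0,0,0],[-55,0,0,0],[0,0,0,0],[0,0,0,0]]'; python3 -c "
from st import *
go(.488,.184,.2,2.9)
g=grab_frame('scene'); cv2.imwrite('pics/s9.png',g['img'][:,:,::-1])"
```

```text
clock: 14.98
position: [0.4654, -0.2423, 0.0218]
tool_rot: [-0.458, 1.569, -0.401]
force: [-0.5, 0.3, 0.3]
grip_width: 0.0856
clock: 15.72
position: [0.465, -0.2421, 0.0211]
tool_rot: [-0.396, 1.57, -0.338]
force: [-1.4, 2.2, 12.2]
grip_width: 0.051
clock: 16.48
position: [0.4643, -0.2418, 0.2]
tool_rot: [2.589, 1.57, 2.647]
force: [-0.0, 1.2, -1.9]
grip_width: 0.0506
t 16.48 P [ 0.4643 -0.2418  0.2   ] Rx [-0.  0. -1.] jawyaw 93.32 w 0.0506 F [-0.   1.2 -1.9] q7 2.03
shift now-axes mm [1.000e-01 4.237e+02 4.830e+01]
turn -89.58 then shift in turned axes [ 1.000e-01 -4.520e+01  4.241e+02]
```

View pics/s9.png

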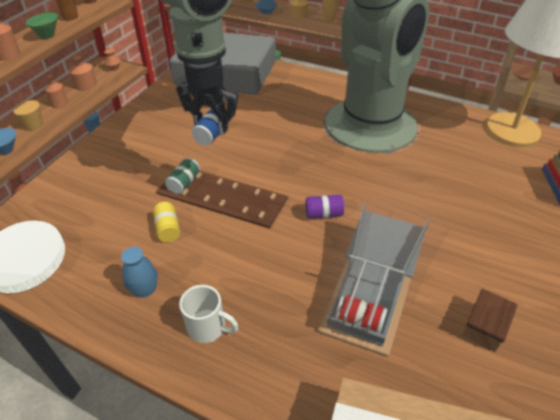

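The blue can is held (208,128), green is unmoved at (183,176), and red is still at the stop.

```bash
python3 -m pendant '[[0,53,6,0],[0,53,6,0],[0,53,6,0],[0,53,6,0],[0,53,6,0],[0,53,6,0],[0,53,6,0],[0,52.5,6,0],[0,0,0,0]]'; python3 -m pendant '[[0,0,0,10],[0,0,0,10],[0,0,0,10],[0,0,0,10],[0,0,0,10],[0,0,0,10],[0,0,0,10],[0,0,0,10],[0,0,0,10.3],[0,0,0,0],[0,0,0,0]]'; python3 -c "
from st import *
go(.488,.184,.08,2.9)"
```

```text
clock: 17.65
position: [0.4869, 0.1876, 0.1987]
tool_rot: [2.906, 1.568, 2.969]
force: [-0.5, -0.3, -1.2]
grip_width: 0.0507
clock: 19.02
position: [0.4878, 0.1832, 0.1997]
tool_rot: [-0.932, 1.57, -2.446]
force: [-0.1, 0.0, -1.6]
grip_width: 0.0506
t 19.02 P [0.4878 0.1832 0.1997] Rx [-0.001 -0.001 -1.   ] jawyaw 3.25 w 0.0506 F [-0.1  0.  -1.6] q7 -0.25
shift now-axes mm [119.7   0.4  -0.8]
turn 0.35 then shift in turned axes [119.7   0.4  -0.8]
```

```bash
python3 -m pendant '[[40,0.4,0,0],[40,0,0,0],[30,0,0,0],[10,0,0,0],[6,0,0,0],[0,0,0,0],[0,0,0,0]]'; python3 -m pendant '[[0,0,0,0],[0,0,0,0],[0,0,0,0],[0,0,0,0],[0,0,0,0]]' 1; python3 -m pendant '[[-15,0,0,0],[-25,0,0,0],[-40,0,0,0],[-40,0,0,0],[0,0,0,0],[0,0,0,0],[0,0,0,0],[0,0,0,0]]';  python3 - <<'E'
from st import *
go(.465,-.2415,.2,93)
for n,c in(("scene",(270,470,160,360)),):
    g=grab_frame(n); b=cv2.resize(g["img"][c[2]:c[3],c[0]:c[1]],None,fx=3,fy=3); cv2.imwrite(f"pics/{n}10.png",b[:,:,::-1])
E
```

```text
clock: 19.9
position: [0.4889, 0.1838, 0.0751]
tool_rot: [2.025, 1.57, 0.507]
force: [-0.4, -0.3, -1.7]
grip_width: 0.051
clock: 20.52
position: [0.4886, 0.1836, 0.0743]
tool_rot: [1.831, 1.571, 0.313]
force: [0.8, 0.4, 0.8]
grip_width: 0.0851
clock: 21.52
position: [0.4882, 0.1834, 0.1937]
tool_rot: [-1.004, 1.57, -2.522]
force: [0.3, 0.7, -0.8]
grip_width: 0.0855
t 21.52 P [0.4882 0.1834 0.1937] Rx [-0.001 -0.001 -1.   ] jawyaw 3.01 w 0.0855 F [ 0.3  0.7 -0.8] q7 -0.24
shift now-axes mm [ -6.  -45.5 423.1]
turn -89.99 then shift in turned axes [  -6.  -423.1  -45.4]
```

View pics/scene10.png

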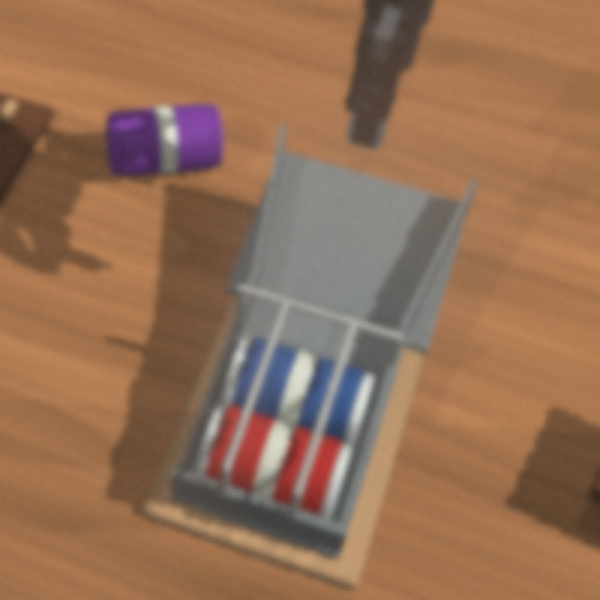

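Red (277,460 in the crop) is at the stop with blue (302,388) touching it. I'll let things settle, move the arm out of the top view and check with numbers.

```bash
python3 -m pendant '[[-30,0,0,0],[-30,0,-40,0],[0,0,-40,0],[0,0,0,0],[0,0,0,0],[0,0,0,0],[0,0,0,0]]';  python3 - <<'E'
from fit import *
from disp import W
f=grab_frame("top"); g=grab_frame("scene"); p=(.568,.188,.05)
for fr,nm,(x0,x1,y0,y1) in((g,'s',(150,450,150,360)),(f,'t',(110,230,110,265))):
    sc=2.6 if nm=='s' else 3.8
    b=cv2.resize(fr["img"][y0:y1,x0:x1],None,fx=sc,fy=sc)
    for q,c in(((.099,0,.054),(255,255,0)),((.048,0,.063),(0,255,255))):
        h=cv2.convexHull(proj(fr,cyl(W(p,[q])[0],p[2]+np.pi/2)).astype(np.float32)).reshape(-1,2)
        cv2.polylines(b,[np.int32((h-[x0,y0]+.5)*sc)],True,c,1)
    cv2.imwrite(f"pics/end_{nm}.png",b[:,:,::-1])
print('green before [.4704 -.3463] (top)',end=' ')
try: print(fitcan([f],'green',(.467,-.344,.038),sm=80)[0].round(4))
except Exception as e: print('x')
print('green scene (before .4542 -.3463)',fitcan([g],'green',(.467,-.344,.038),sm=80)[0].round(4))
E
```

```text
clock: 22.45
position: [0.4844, 0.2627, 0.2543]
tool_rot: [-0.227, 1.571, -1.746]
force: [-0.2, 0.0, 0.4]
grip_width: 0.0854
green before [.4704 -.3463] (top) [ 0.4704 -0.3463  0.0438]
green scene (before .4542 -.3463) [ 0.4544 -0.3464  0.0636]
```

View pics/end_s.png

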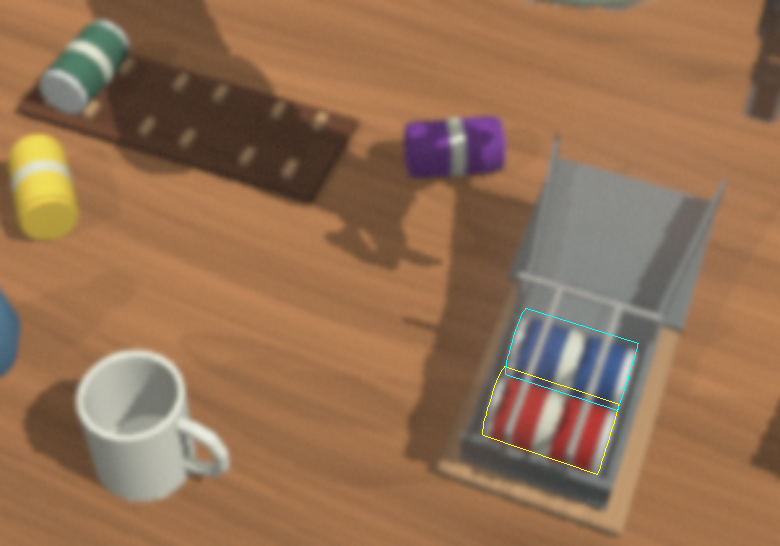

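View pics/end_t.png

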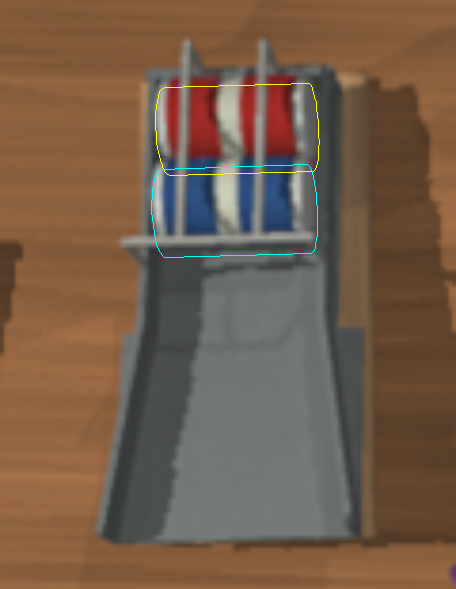

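```bash
python3 -c "
from workcell import job_done
print(job_done())"
```

```text
the job is handed in; nothing more can be done
None
```

The dispenser is loaded: the red can lies against the front stop and the blue can lies directly behind it, touching it. I handed the job in at about 22.5 s. The hand-in reports no verdict, so these are my own checks.

- **Red first:** I put the red can in at the raised end. It rolled to the stop and was seen there before I touched the blue can, which I loaded the same way.
- **Final position:** both cameras show the two cans square across the chute, each about 5 mm from its computed resting outline.
- **Green can:** the top camera puts it within 0.1 mm of where it started.
- **Gripper:** it was open, raised and clear of everything at hand-in. The highest force I saw was about 12 N, in readings taken at the end of each move.

Some checks disagreed:
- **Dispenser position:** the two cameras differed by about 3–8 mm on where the dispenser is along the chute. The guard crossbar also appeared about 10 mm further forward than the stated 0.015 m. The remaining 5 mm outline mismatch probably comes from that.
- **Can positions:** my numeric can fit in the scene camera read about 17 mm low in x. I used the top-camera fit instead, whose outlines matched the cans in both pictures.

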